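Isolate the drum-edge trimmer and sweep its plate clean

TASK

Switch the trimming machine off first, by tipping its isolator lever fully over to the side away from the robot; only then pick up the wooden scraper block and sweep all four loose wood chips off the metal plate into the catch tray at its end, never touching the chips with the gripper. Finally put the scraper back on its cork-topped stand, flat and upright, let go of it, and leave everything else on the desk where it is.

Things in the scene. Friction and masses are not known exactly. Their poses are not given: they have to be found in the camera images.
- trim_table: Bench machine for trimming drum shells, fixed: grey body, flat aluminium plate on top, 200 (local x) x 260 (y) mm, its top 60 mm above the desk. A dark steel fence stands along the plate's far edge (x +100 to +120 mm), 35 mm above the plate; the other edges are open. Origin: on the desk under the plate's centre; x points away from the robot, y along the fence to the left.
- catch_tray: Open dark steel catch tray, fixed, 210 (x) x 140 (y) x 45 mm high, walls and floor 4 mm, against the left (+y) or right (-y) end of the plate (it varies), 3 mm gap; its rim lies 15 mm below the plate. Origin: centre of its underside, on the desk; axes parallel to the machine's.
- rest: Fixed wooden stand topped with cork, 210 (x) x 140 (y) x 30 mm high, standing against the other end of the plate than the tray. Origin: centre of its underside, on the desk; its cork top is 30 mm above; axes parallel to the machine's.
- scraper: Wooden scraper block, about 0.2 kg, lying on the cork stand: flat base 170 (x) x 36 (y) x 22 mm high, and on it an upright grip 110 (x) x 26 (y) mm rising to 75 mm above the underside. Origin: centre of its underside; x along its length, z up.
- isolator (a joint): Angle of the machine's isolator lever, rad: 0 = on, leaning towards the robot (box's -x); 1.2 = off, leaning away from it (+x). Upright is 0.6. It is over-centre: past upright it falls by its own weight to the nearer stop; under 3 N at its tip moves it.
- isolator_tip (a point): Centre of the lever's black cross grip (22 mm diameter, 44 mm long along the box's y), 90 mm from the lever's pivot; the lever itself is a 12 mm round steel bar.
- isolator_base: Grey isolator box, fixed on the desk to the left or the right of the machine, 100 (x) x 70 (y) x 50 mm high. Origin: centre of its underside, on the desk. The lever's pivot lies along its y axis, 50 mm above the origin.
- chip0: Loose wooden chip (a splintered offcut) lying flat on the plate, 64 x 20 x 12 mm (x, y, z), about 13 g; a splinter at one end adds up to 10 mm. Origin: centre of its underside, x along its length.
- chip1: Loose wooden chip (a splintered offcut) lying flat on the plate, 60 x 24 x 10 mm (x, y, z), about 13 g; a splinter at one end adds up to 10 mm. Origin: centre of its underside, x along its length.
- chip2: Loose wooden chip (a splintered offcut) lying flat on the plate, 62 x 18 x 14 mm (x, y, z), about 13 g; a splinter at one end adds up to 10 mm. Origin: centre of its underside, x along its length.
- chip3: Loose wooden chip (a splintered offcut) lying flat on the plate, 60 x 22 x 11 mm (x, y, z), about 13 g; a splinter at one end adds up to 10 mm. Origin: centre of its underside, x along its length.
- metronome: Dark wooden metronome, 80 mm wide, 122 mm high, on the other side of the machine from the isolator. Loose bystander; origin: centre of its underside.
- mug: White mug, 76 mm across, 90 mm high, between robot and machine. Loose bystander; origin: centre of its underside.
- drum_key: Steel T-shaped drum key, 56 mm long, 12 mm high, between robot and machine. Loose bystander; origin: centre of its underside.
- cymbal: Small brass cymbal lying flat, 160 mm across, 24 mm high, at the robot's right. Loose bystander; origin: centre of its underside.
Mind the look-alikes: they are no part of the job. What is shaped like the chip3 but purple or turquoise is not meant.

How it is judged:
On the way, in this order (a step that is already met when the one before it is completed fails the run):
1. the isolator is fully off (value of joint isolator above 1.05 rad), for 0.2 s.
2. the scraper is lifted clear of its stand (z of scraper in the frame of rest above 0.045 m), for 0.1 s.
3. all four chips are in the catch tray, with the isolator off (x of chip0 in the frame of catch_tray between -0.105 and 0.105 m and y of chip0 in the frame of catch_tray between -0.07 and 0.07 m and z of each of chip0, chip1, chip2, chip3 in the frame of catch_tray below 0.045 m and x of chip1 in the frame of catch_tray between -0.105 and 0.105 m and y of chip1 in the frame of catch_tray between -0.07 and 0.07 m and x of chip2 in the frame of catch_tray between -0.105 and 0.105 m and y of chip2 in the frame of catch_tray between -0.07 and 0.07 m and x of chip3 in the frame of catch_tray between -0.105 and 0.105 m and y of chip3 in the frame of catch_tray between -0.07 and 0.07 m and value of joint isolator above 1.05 rad), for 0.2 s.
At the end, for the whole second after the job is handed in: All four chips lie at rest in the catch tray (centres within its outline and below its rim); the isolator is off (above 1.05 rad); the scraper stands flat (tilt under 0.15 rad) on the cork of its stand, its centre within 60 mm of the stand's centre along each axis, at rest and let go (all of step 3 and linear speed of each of chip0, chip1, chip2, chip3, scraper below 0.03 m/s and x of scraper in the frame of rest between -0.06 and 0.06 m and y of scraper in the frame of rest between -0.06 and 0.06 m and z of scraper in the frame of rest between 0.024 and 0.038 m and angle between scraper's own z axis and vertical below 0.15 rad); the robot touches nothing.
It fails at once if a chip is moved while the isolator is not yet off (value of joint isolator below 0.95 rad and distance of any of chip0, chip1, chip2, chip3 from where it was at the start of the episode above 0.02 m).
It fails at once if a chip is touched by the gripper or arm instead of the scraper (contact force between any of chip0, chip1, chip2, chip3 and the fingers above 1 N or contact force between any of chip0, chip1, chip2, chip3 and the arm above 1 N).
It fails at once if a bystander is moved by more than 30 mm (distance of any of metronome, mug, drum_key, cymbal from where it was at the start of the episode above 0.03 m).
It also fails if it takes over 61 s, if anything falls off the work surface, if the arm or the gripper's body presses on something with over 40 N, if the wrist force passes 120 N, or if a joint passes its speed limit or range.

ROBOT

A 7-joint arm with a two-finger parallel gripper is mounted at the origin on the work surface. World frame = base frame: x ahead of the robot, y to its left, z up, the work surface at z = 0. Lengths are in m, angles in rad, forces in N, time in s.
With the tool pointing down it reaches from about 0.425 to 0.95 m from the base axis. Payload 4.7 kg.
Tool frame: the origin (TCP) lies between the finger pads; the fingertips stand 25 mm ahead of it and the grasp point (between the pads) lies 6 mm ahead of it; z points along the fingers, y is the line along which they close (so a half turn about z gives the same grasp; the last joint's range is limited). The gripper opens to 85 mm and grips with 20 to 120 N. Pads are 22 mm wide; open, the fingers measure 114 mm over their backs; the gripper's body (76 mm by 85 mm) begins 54 mm behind the grasp point. The pads swing forward as they close: fully open they stand 13 mm farther back than shut.
Start: joints at [-1.243, 0.469, -0.049, 1.532, 0.024, 1.141, -0.082], TCP at [0.236, 0.633, 0.256] pointing down, gripper open.
Joint ranges: [-2.59, 2.59], [-0.33, 1.99], [-1.39, 1.29], [0.1, 2.45], [-1.04, 4.18], [0.21, 1.99], [-2.66, 2.66]. Speed limits (rad/s): [2.57, 2.57, 3.14, 3.14, 3.14, 3.14, 3.14].

INTERFACE

Orientations are given as a 3x3 rotation matrix whose columns are the frame's x, y, z axes.
In Python, from rig import * gives the robot as it stands. Calls block until the motion is done:
- movep(position, orientation): joint-space move of the TCP to a pose.
- move_l(position, attitude=None, feed=0.15, until_force=None): straight line of the TCP; attitude=None keeps the orientation; feed is the mean speed in m/s. With until_force (N) it stops when the force on the tool has changed by that much, and returns True; else False.
- move_joints(angles): joint-space move.
- command_gripper(opening, newtons=None): finger opening in m; newtons is the grip in N (None keeps the last); returns when the fingers have stopped.
- sleep(seconds).
- inverse_kinematics(position, orientation): joint angles nearest the present ones, or None.
- sense(): the state.
- camera(name): name is "scene" or "side" or "wrist"; returns (picture, depth): 400x640x3 uint8, red, green, blue; 400x640 float32, m along the optical axis (not along the pixel's ray), 0 where there is no reading.
- camera_params(name): a dict with "K" (3x3 intrinsics, pixels), "position" and "rotation" of the camera in the world; the wrist camera has in their place "tool_from_camera" (4x4, takes a point from camera to tool coordinates, whose origin is the TCP and whose axes are the flange's). Camera axes: x right, y down, z forward; pixel columns grow to the right and rows downward; lengths in m; the calibration is good to about 2 mm. The wrist camera is an equidistant fisheye: a pixel r from the principal point sees the ray r / f radians off the axis. A picture is of the moment at which its call begins: read the wrist's pose just before it. camera_params takes no time and is no camera call.
A pose or a line that the arm cannot do raises Unreachable and nothing moves.
- finish_job(): hands the job in; it is judged then, once.
The state is a dict: "time_s": time; "joint_pos": joint angles; "qd": joint speeds; "joint_efforts": joint torques, N m; "position": TCP position; "tcp_rot": TCP orientation; "wrist_force": force on the tool from outside, world axes, zero at the start; "ft_torque": the same for the moment, N m; "finger_gap": finger opening in m; "gripper_force": force on a finger pad.
Only numpy, scipy, OpenCV 4.12 (cv2) and the standard library are available. Lean on these libraries where they do the work, as an engineer would, in place of code of your own. Each camera call takes 0.05 s, during which the arm holds its last target. There are 200 camera calls.

## Working session

There is one attempt and no reset: what is moved stays moved. The work goes in short steps, each a Python script; the robot and the scene stay as the last script left them, time stands still between calls to the robot, and variables do not carry over. Pictures are saved under pics/ and viewed, at most 10 in all, crops included, and the job is handed in when it is done.

```bash
mkdir -p pics; ls
cat > h.py <<'E'
from rig import *
import numpy as np, cv2
def world(name,u,v,d,cp=None):
    cp=cp or camera_params(name);K=np.array(cp["K"])
    p=np.array([(u-K[0,2])/K[0,0],(v-K[1,2])/K[1,1],1])*d
    return np.array(cp["rotation"])@p+np.array(cp["position"])
def cloud(name,depth):
    cp=camera_params(name);K=np.array(cp["K"]);v,u=np.indices(depth.shape)
    P=np.stack([(u-K[0,2])/K[0,0]*depth,(v-K[1,2])/K[1,1]*depth,depth],-1)
    return P@np.array(cp["rotation"]).T+np.array(cp["position"])
E
python3 - <<'E'
from h import *
for n in("scene","side"):
    im,d=camera(n); cv2.imwrite(f"pics/{n}0.png",im[:,:,::-1]); np.save(f"{n}0.npy",d)
    cp=camera_params(n);print(n,cp["position"],cp["K"],cp["rotation"])
print(sense()["time_s"])
E
```

```text
pics
scene [1.25370163 0.32737578 1.09505565] [[487.17654426   0.         323.25676036]
 [  0.         487.17654426 205.72116189]
 [  0.           0.           1.        ]] [[-0.33843759  0.70273764 -0.62579534]
 [ 0.94080876  0.23968919 -0.23964134]
 [-0.01840861 -0.66985738 -0.74226156]]
side [ 0.27571474 -0.99118844  0.79578403] [[450.2806382    0.         323.24226178]
 [  0.         450.2806382  200.9658677 ]
 [  0.           0.           1.        ]] [[ 0.98803675 -0.06928843  0.13777694]
 [-0.1528914  -0.55704622  0.81628655]
 [ 0.02018891 -0.82758602 -0.56097574]]
0.1
```

View pics/scene0.png

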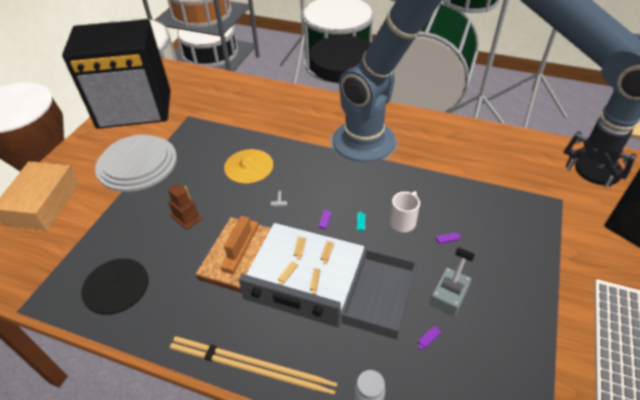

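View pics/side0.png

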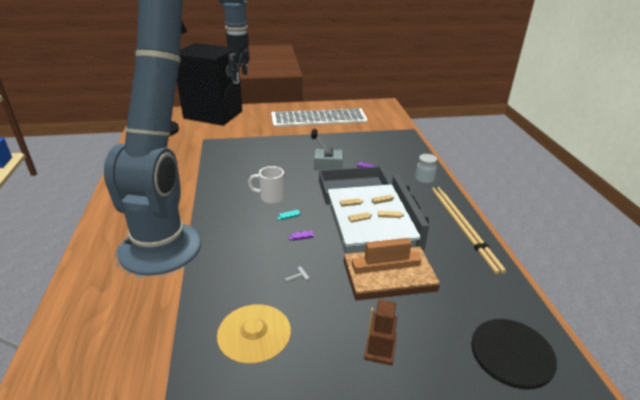

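The scene view shows the plate at about (307,262) with four wooden chips at (300,247), (327,252), (288,272) and (315,280). The tray is at (380,290), on the robot's left. The cork stand with the scraper is at (237,250), on the right. The isolator box is at (452,290) with its lever tip at (465,254), and the mug is at (405,210). The purple and turquoise pieces at (325,219), (361,220), (448,238) and (430,337) lie on the desk and are decoys.

Next I'll measure poses from the depth data.

Run:
```python
from h import *
im=cv2.imread("pics/scene0.png")[:,:,::-1].astype(int);d=np.load("scene0.npy");P=cloud("scene",d);ok=d>0
Z=P[...,2]
roi=np.zeros_like(ok);roi[205:345,190:480]=True;roi&=ok
def rect(m,name):
    q=P[m][:,:2].astype(np.float32)
    # drop outliers by largest connected component
    n,l,s,_=cv2.connectedComponentsWithStats(m.astype(np.uint8));k=1+np.argmax(s[1:,4]);q=P[l==k]
    r=cv2.minAreaRect((q[:,:2]*1000).astype(np.float32));print(name,len(q),np.round(r[0],1),np.round(r[1],1),round(r[2],1),"z",np.round(np.percentile(q[:,2],[5,50,95])*1000,1))
    return l==k
u=np.indices(d.shape)[1]
rect(roi&(abs(Z-.06)<.006)&(u>235)&(u<370),"plate")
rect(roi&(abs(Z-.03)<.006)&(u<290),"cork")
rect(roi&(abs(Z-.105)<.006)&(u<290),"griptop")
rect(roi&(abs(Z-.052)<.004)&(u<290)&(u<262),"scrbase")
rect(roi&(abs(Z-.045)<.004)&(u>340)&(u<425),"trayrim")
rect(roi&(Z<.012)&(Z>.001)&(u>350)&(u<415),"trayfloor")
rect(roi&(abs(Z-.05)<.006)&(u>425),"box")
t=rect(roi&(Z>.085)&(u>440),"tip");print("tip",P[t].mean(0))
rect(roi&(Z>.064)&(Z<.078)&(u>270)&(u<338)&(im[...,0]-im[...,2]>60),"chip")
# metronome, mug
for n,(a,b,c,e) in dict(mug=(385,425,190,235),metro=(165,205,180,230)).items():
    m=np.zeros_like(ok);m[c:e,a:b]=True;m&=ok&(Z>.015);q=P[m];print(n,q.min(0),q.max(0))
for c in [(300,247),(327,252),(288,272),(315,280)]: print(P[c[1],c[0]])
s=cv2.imread("pics/scene0.png");a=cv2.resize(s[200:320,190:390],None,fx=4,fy=4,interpolation=3)
cv2.imwrite("pics/cropA.png",a)
```

```text
plate 4904 [584.8  15.1] [210.1 261.2] 0.6 z [55.9 59.2 62.9]
cork 1787 [ 586.3 -191.9] [212.2 132.1] 1.4 z [25.4 28.9 33. ]
griptop 337 [ 576.3 -177.6] [110.5  27.1] 2.5 z [ 99.9 103.4 107. ]
scrbase 290 [ 575.5 -176.6] [172.   37.9] 1.1 z [48.6 51.  54.4]
trayrim 311 [605.4 218.2] [162.6 140.2] 0.7 z [41.6 44.3 47.3]
trayfloor 2608 [566.6 216.5] [185.  131.5] 0.6 z [1.4 3.8 7.5]
box 708 [522.8 386.2] [ 69.5 104. ] 79.7 z [45.4 49.2 53.2]
tip 245 [484.2 393. ] [43.4 45. ] 74.8 z [ 89.4 128.  135.1]
tip [0.48172301 0.39411906 0.12086153]
chip 171 [631.6 -14.2] [20.  70.3] 80.1 z [66.3 70.5 74. ]
mug [0.25122066 0.17768575 0.01517914] [0.35629723 0.25303449 0.09402727]
metro [ 0.47935456 -0.43407347  0.01505952] [ 0.5423795  -0.35626685  0.12524623]
[ 0.54846203 -0.01139385  0.07181501]
[0.53951271 0.06079017 0.07009006]
[ 0.62910215 -0.01242964  0.06735615]
[0.63457514 0.06297624 0.07618561]
```

View pics/cropA.png

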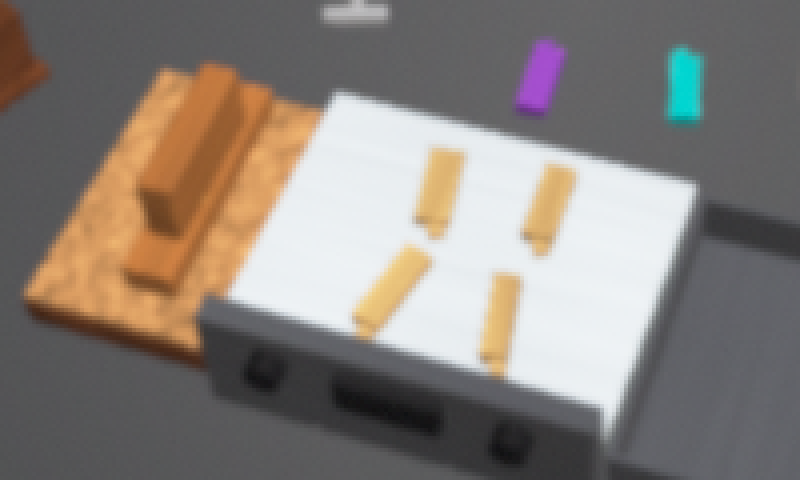

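The crop confirms four beige chips on the plate, at crop (440,185), (550,210), (392,290) and (500,320). The purple and turquoise pieces are off the plate. The sizes match: plate 260, cork 132–140, scraper 172x38, box 70x104 with yaw about -10°. The predicted lever tip at "on" (0.473, 0.395, 0.124) fits the seen tip cloud.

I'll throw the lever now and refine the plate and chip poses in the same script.

```bash
cat >> h.py <<'E'
def down(yaw,flip=False):
    c,s=np.cos(yaw),np.sin(yaw);k=-1 if flip else 1
    return np.array([[k*c,k*s,0],[k*s,-k*c,0],[0,0,-1]],float)
def best(p,yaw):  # the half turn with the smaller last-joint angle
    f=[(abs(np.array(inverse_kinematics(p,down(yaw,b)))[6]),b) for b in(0,1) if inverse_kinematics(p,down(yaw,b)) is not None]
    return down(yaw,min(f)[1])
E
python3 - <<'E'
from h import *
im=cv2.imread("pics/scene0.png")[:,:,::-1].astype(int);d=np.load("scene0.npy");P=cloud("scene",d);X,Y,Z=np.moveaxis(P,-1,0);ok=d>0
def nearedge(m,n):
    q=P[m];b=np.arange(q[:,1].min()+.01,q[:,1].max()-.01,.01)
    e=[(y+.005,np.percentile(q[(q[:,1]>=y)&(q[:,1]<y+.01),0],1)) for y in b if ((q[:,1]>=y)&(q[:,1]<y+.01)).sum()>10]
    e=np.array(e);f=np.polyfit(*e.T,1);print(n,"slope deg",np.degrees(f[0]).round(2),"x at mid",np.polyval(f,e[:,0].mean()).round(4),e[:,0].mean().round(3))
nearedge(ok&(abs(Z-.06)<.005)&(Y>-.112)&(Y<.142)&(X>.46)&(X<.7),"plate")
nearedge(ok&(abs(Z-.03)<.005)&(Y>-.26)&(Y<-.125)&(X>.46)&(X<.7),"cork")
q=P[ok&(abs(Z-.095)<.004)&(Y>-.11)&(Y<.14)&(X>.64)&(X<.75)];print("fence top x",np.percentile(q[:,0],[2,50,98]),np.degrees(np.polyfit(q[:,1],q[:,0],1)[0]))
m=ok&(X>.47)&(X<.69)&(Y>-.11)&(Y<.14)&(Z>.05)&(Z<.085)&(im[...,0]-im[...,2]>45)
n,l,s,c=cv2.connectedComponentsWithStats(m.astype(np.uint8))
for k in range(1,n):
    if s[k,4]>30:
        q=P[l==k];print("chip",c[k].round(),s[k,4],"x",np.percentile(q[:,0],[1,99]).round(3),"y",np.percentile(q[:,1],[1,99]).round(3))
yaw=np.radians(-10.3);ex=np.array([np.cos(yaw),np.sin(yaw),0]);B=np.array([.5228,.3862,0])
at=lambda s,z:B+s*ex+[0,0,z]
R=best(at(-.115,.25),yaw);command_gripper(0)
movep(at(-.115,.25),R);move_l(at(-.115,.135),feed=.25)
print("hit",move_l(at(.022,.135),feed=.12,until_force=25))
move_l(at(-.02,.135),feed=.2);move_l(at(-.02,.28),feed=.3)
i,dd=camera("scene");Q=cloud("scene",dd);cv2.imwrite("pics/lev.png",cv2.resize(i[200:340,380:520,::-1],None,fx=4,fy=4,interpolation=3))
w=(dd>0)&(abs(Q[...,0]-.56)<.08)&(abs(Q[...,1]-.38)<.05)&(Q[...,2]>.09)&(Q[...,2]<.16)
print("tip off?",Q[w].mean(0) if w.any() else None,sense()["time_s"],sense()["joint_pos"])
E
```

```text
plate slope deg -0.76 x at mid 0.4843 0.018
cork slope deg -32.43 x at mid 0.5475 -0.187
fence top x [0.68203245 0.69346994 0.70334095] -0.7439046254580192
chip [299. 247.] 179 x [0.513 0.578] y [-0.029 -0.   ]
chip [327. 251.] 170 x [0.504 0.569] y [0.048 0.07 ]
chip [287. 272.] 198 x [0.598 0.665] y [-0.027  0.   ]
chip [315. 280.] 168 x [0.598 0.664] y [0.046 0.074]
hit False
tip off? [0.57643365 0.3758676  0.13034383] 4.9083 [-7.22859602e-01  3.86798753e-01 -2.27001889e-03  1.60494872e+00
  1.21945533e-03  1.15138717e+00  6.64675576e-01]
```

View pics/lev.png

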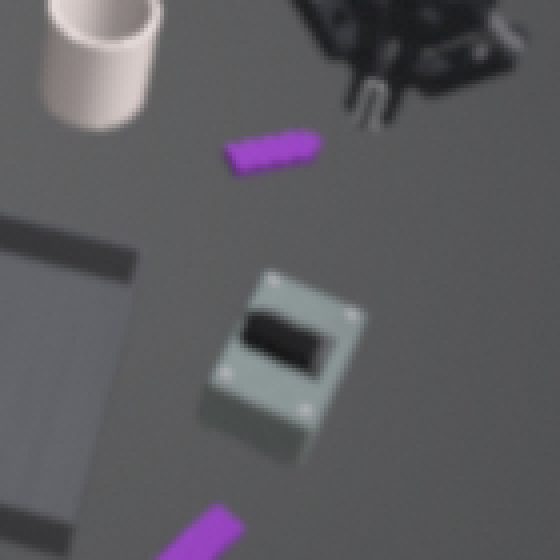

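The crop shows the lever's black grip seen end-on at crop (285,345), lying toward the far side of the box. Its measured tip is 54 mm past the pivot (51 expected), so the isolator is off. The plate centre is about (0.583, 0.015) with a yaw of about -0.75° in x(y), which matches +0.75° machine yaw. The fence face is at x≈0.683 and the chips span x 0.504–0.669.

Next is grasping the scraper.

Run:
```python
from h import *
g=np.array([.576,-.177,0]);y0=np.radians(1.5);yaw=np.radians(.75)
R=best(g+[0,0,.2],y0);S=R@down(y0).T
flip=bool(R[0,0]<0)
command_gripper(.06);movep([.50,.1,.28],best([.50,.1,.28],y0));movep(g+[0,0,.2],R);move_l(g+[0,0,.095],feed=.15)
command_gripper(0,60);s=sense();print("gap",s["finger_gap"],s["gripper_force"],s["position"],flip)
move_l(g+[0,0,.15],feed=.12);
R2=down(yaw,flip);move_l([.592,-.075,.15],R2,feed=.15);move_l([.592,-.075,.1265],feed=.06)
s=sense();print(s["wrist_force"],s["finger_gap"],s["position"],s["time_s"])
for n in("scene","side"):
    i,d=camera(n);np.save(n+"1.npy",d);a=i[190:340,180:430] if n=="scene" else i[140:310,280:480];cv2.imwrite(f"pics/{n}1.png",cv2.resize(a[:,:,::-1],None,fx=3,fy=3,interpolation=3))
```

```text
gap 0.025108024082424577 62.23340034484863 [ 0.57638843 -0.17721542  0.09572563] False
[-0.11296045  0.05240461 -1.68070408] 0.024978114724910943 [ 0.59159305 -0.07546796  0.12592504] 11.7583
```

View pics/scene1.png

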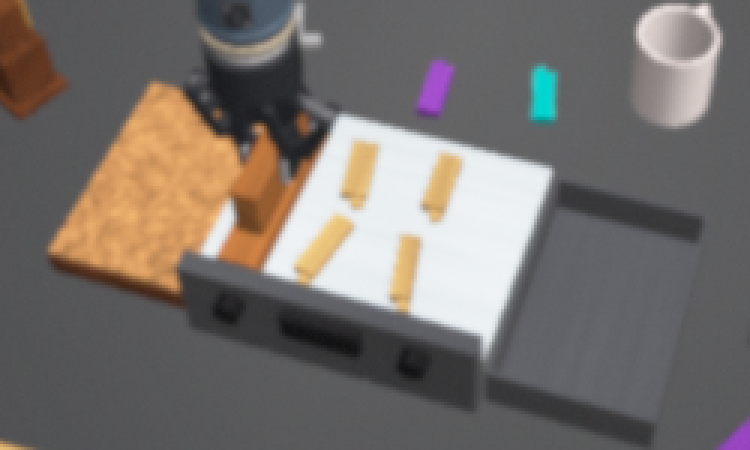

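View pics/side1.png

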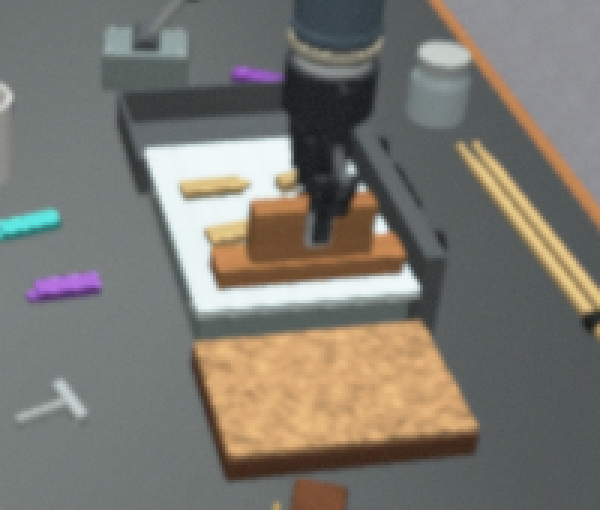

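Both views show the scraper held level on the plate, its base ahead of all chips (scene crop (270,200), side crop (310,260)). It is clear of the fence and spans both chip rows. I'll sweep now, with a numeric check partway.

```bash
cat >> h.py <<'E'
def chips(n="side"):
    i,d=camera(n);i=i.astype(int);P=cloud(n,d);X,Y,Z=np.moveaxis(P,-1,0)
    m=(d>0)&(X>.42)&(X<.70)&(Y>-.11)&(Y<.31)&(Z<.085)&(i[...,0]-i[...,2]>45)&(i[...,0]>150)&(i[...,1]>115)
    k,l,s,c=cv2.connectedComponentsWithStats(m.astype(np.uint8))
    for j in range(1,k):
        if s[j,4]>12:
            q=P[l==j];print(n,c[j].round(),s[j,4],"x",np.percentile(q[:,0],[2,98]).round(3),"y",np.percentile(q[:,1],[2,98]).round(3),"z",np.median(q[:,2]).round(3))
    return i.astype(np.uint8)
E
python3 - <<'E'
from h import *
x=lambda y:.590-np.tan(np.radians(.75))*(y+.075)
move_l([x(.06),.06,.1265],feed=.07);print(sense()["wrist_force"])
chips("scene");i=chips("side");cv2.imwrite("pics/mid.png",cv2.resize(i[130:280,290:450,::-1],None,fx=4,fy=4,interpolation=3))
E
```

```text
[-0.0393076  -0.10589167 -1.87364575]
scene [331. 274.] 904 x [0.51  0.666] y [0.048 0.122] z 0.071
side [344. 193.] 121 x [0.502 0.54 ] y [0.042 0.12 ] z 0.074
side [393. 194.] 38 x [0.644 0.669] y [0.042 0.075] z 0.084
```

View pics/mid.png

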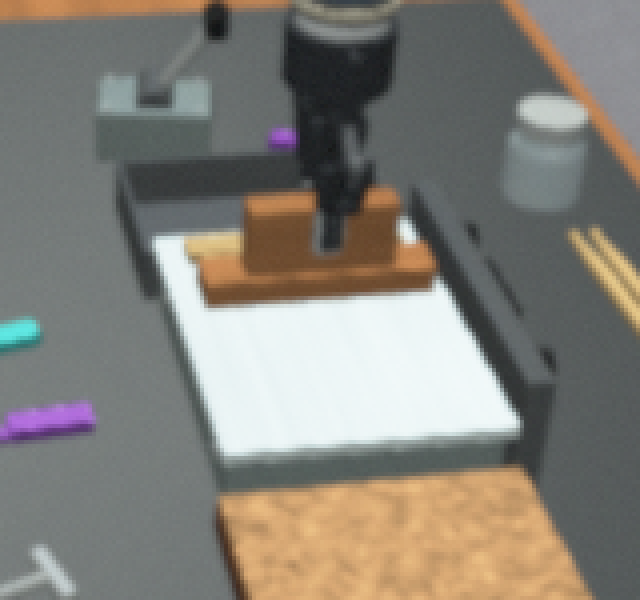

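Mid-sweep, the plate behind the scraper is clean and the chips are bunched ahead of it at crop (215,245), inside the near edge. The lever is still off at (215,20). I'll finish the sweep.

Run:
```python
from h import *
x=lambda y:.590-np.tan(np.radians(.75))*(y+.075)
move_l([x(.185),.185,.1265],feed=.07);sleep(.3);print(sense()["wrist_force"])
move_l([x(.185),.185,.19],feed=.2);move_l([.59,-.02,.19],feed=.25)
i=chips("scene");chips("side");cv2.imwrite("pics/end.png",cv2.resize(i[200:350,230:430,::-1],None,fx=4,fy=4,interpolation=3));print(sense()["time_s"])
```

```text
[-0.35582628  0.18220324 -2.53706391]
scene [366. 272.] 126 x [0.5   0.567] y [0.157 0.173] z 0.024
scene [374. 279.] 217 x [0.51  0.576] y [0.179 0.205] z 0.013
scene [356. 301.] 169 x [0.589 0.661] y [0.159 0.175] z 0.022
scene [365. 306.] 205 x [0.595 0.663] y [0.182 0.203] z 0.017
17.8083
```

View pics/end.png

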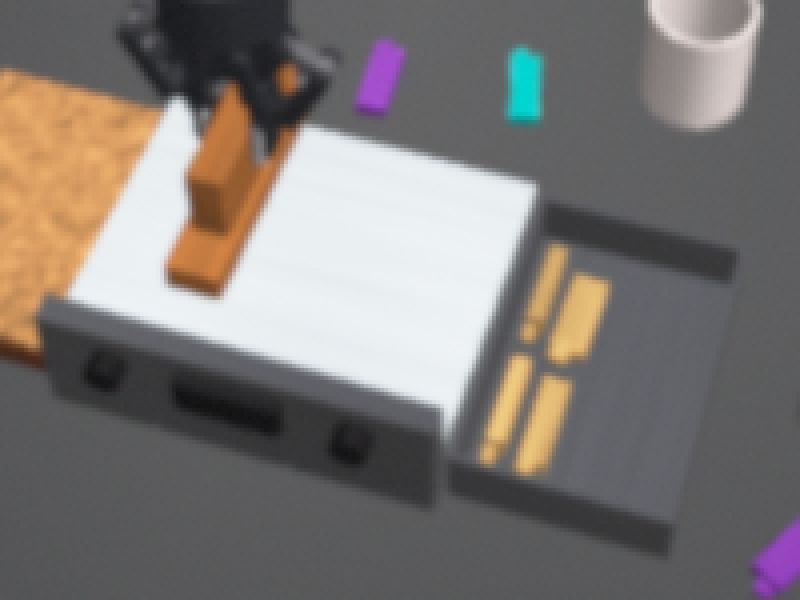

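All four chips lie in the tray, at crop (545,290), (580,315), (505,410) and (545,425), and the plate is clear. Now the scraper goes back on its stand.

Run:
```python
from h import *
p=np.array([.580,-.182,0])
move_l(p+[0,0,.19],feed=.2);move_l(p+[0,0,.105],feed=.12);print(move_l(p+[0,0,.0935],feed=.02,until_force=5),sense()["position"])
command_gripper(.06);move_l(p+[0,0,.22],feed=.15);move_l([.50,0,.36],feed=.25);sleep(.3)
i=chips("scene");d=camera("side")[0];P=cloud("scene",camera("scene")[1])
m=(abs(P[...,0]-.58)<.1)&(abs(P[...,1]+.182)<.06)
for lo,hi in((.045,.058),(.095,.115)):
    q=P[m&(P[...,2]>lo)&(P[...,2]<hi)];print(len(q),cv2.minAreaRect((q[:,:2]*1000).astype(np.float32)),np.median(q[:,2]))
a=cv2.resize(i[170:350,150:480,::-1],None,fx=2.4,fy=2.4);b=cv2.resize(d[120:390,220:500,::-1],None,fx=1,fy=1)
cv2.imwrite("pics/fin.png",a);print(sense()["time_s"],sense()["wrist_force"])
```

```text
True [ 0.58016125 -0.18194767  0.09572964]
scene [366. 272.] 127 x [0.5   0.567] y [0.157 0.173] z 0.023
scene [374. 279.] 221 x [0.509 0.576] y [0.179 0.205] z 0.013
scene [356. 301.] 172 x [0.589 0.66 ] y [0.159 0.175] z 0.021
scene [365. 306.] 203 x [0.595 0.662] y [0.182 0.203] z 0.017
354 ((577.966552734375, -179.22323608398438), (172.63497924804688, 38.826541900634766), 0.1934247761964798) 0.050568555163713835
367 ((578.4513549804688, -179.060302734375), (113.74513244628906, 27.694482803344727), 1.6260597705841064) 0.10333451480455202
23.1083 [-0.13536158 -0.430498   -0.91370162]
```

View pics/fin.png

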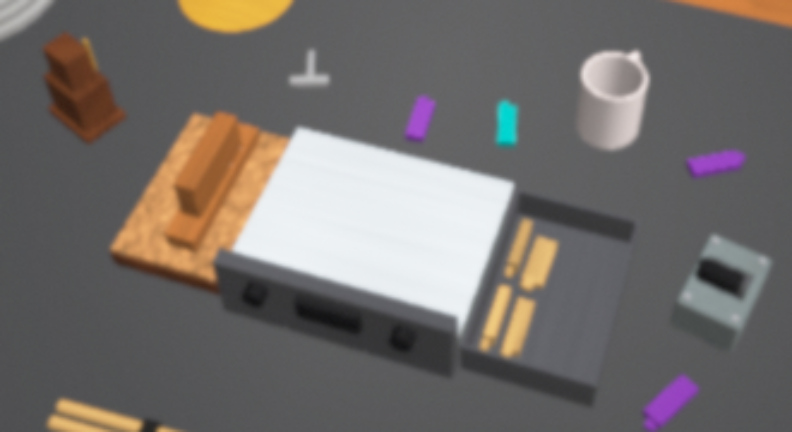

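The last view shows the scraper flat on the cork at (205,185), all four chips in the tray at (520,285), and the lever off at (722,275). The bystanders haven't moved and the arm is clear.

```bash
python3 -c "
from rig import *
print(finish_job())"
```

```text
the job is handed in; nothing more can be done
None
```

The job is handed in, with no verdict returned: the last camera check showed the isolator off, all four chips in the catch tray, the scraper flat on its cork stand and released, and the bystanders in that view (metronome, mug, drum key) where they were, at about 23 s of the 61 s allowed.

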